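# Find the socket for the water filter's nut

### The arm

A 6-joint arm with a two-finger parallel gripper is mounted at the origin on the work surface. World frame = base frame: x ahead of the robot, y to its left, z up, the work surface at z = 0. Lengths are in mm, angles in rad, forces in N, time in s.
With the tool pointing down it reaches from about 300 to 775 mm from the base axis. Payload 14.6 kg.
Tool frame: the origin (TCP) lies between the finger pads; the fingertips stand 8 mm ahead of it and the grasp point (between the pads) lies 11 mm behind it; z points along the fingers, y is the direction in which the jaws open and shut (so a half turn about z gives the same grasp; the last joint's range is limited). The gripper opens to 94 mm and grips with 3 to 60 N. Pads are 16 mm wide; open, the fingers measure 119 mm over their backs; the gripper's body (75 mm by 177 mm) begins 78 mm behind the grasp point.
Start: joints at [1.115, 0.3, 1.521, -0, 1.321, -0.067], TCP at [208.49, 508.941, 213.446] pointing down, gripper open.
Joint ranges: [-3.03, 3.03], [-0.79, 2.21], [0.23, 2.52], [-1.04, 4.18], [0, 3.07], [-2.55, 2.55]. Speed limits (rad/s): [2.22, 2.22, 2.57, 3.14, 3.14, 3.14].

### API

Orientations are given as [roll, pitch, yaw] about the fixed x, y, z axes, in that order (R = Rz(yaw) Ry(pitch) Rx(roll)).
In Python, from cell import manip gives the robot as it stands. The module is installed in compiled form; this text tells all that it offers.
- The arm moves only by the tool send_rows, never from a script. Its argument "series" is a list that holds one entry, the list of rows, each a list of 5 numbers: the opening, from 0 (shut) to 1 (fully open), then the shift along the tool's x, y, z in mm, then the turn about the tool's z in degrees. In form: [[[gripper, dx, dy, dz, roll], ...]]. A call has 1 to 10 rows; each row is the pose to reach, as a shift and turn from the pose commanded when the call began, along the tool's axes at that moment; what a row does not reach only later rows make up. A row lasts 1/10 s, in which the tool goes at most 50 mm and 8.59 degrees, less where a joint would pass 70% of its speed; a pose out of reach is approached as far as the arm can. A call with a gripper value outside its range is refused whole. The fingers move at their own pace and stop on an object; "newtons" is the grip in N (left out, the last holds). Time passes only in rows, so rows that repeat a pose let the fingers close. It gives the time, the measured TCP pose, the force and the opening at its end, in the units of the state.
- manip.read_state(): the state, without advancing time (a new reading comes with each control period).
- manip.camera(name): name is "scene" or "top"; returns a dict with "img" (480x640x3 uint8, red, green, blue), "vfov" (degrees; the focal length in pixels is half the picture's height over the tangent of half this angle, whatever the lens; pixels are square), "cx", "cy" (the principal point, pixels), "pose" (4x4, takes a point from camera to world coordinates). Camera axes: x right, y down, z forward; pixel columns grow to the right and rows downward; lengths in mm; the calibration is good to about 2 mm. A picture is of the moment at which its call begins. There is no depth.
- manip.sign_off(): hands the job in, once; it reports no verdict.
Trained networks look in a picture, given as the dict that the camera call returned (one of the last four; its "shot" number tells which), for a name from the list of things; names that differ only in an ending like _2 or _b are one class to them, and where a whole thing is asked for, a point or a joint stands for the part that bears it (a point fixed in the world has none). Each returns a list of dicts, best first, with "conf" (0 to 1); they miss things now and then, are a little off and sometimes report something else, mostly with a low value. They report only what shows in the picture. A call takes as long as a camera call. They do not tell look-alikes from the thing itself.
- manip.find_in(target, picture): "rect" ([left, top, width, height] in pixels, round what is visible of it).
- manip.silhouettes(target, picture): "pixels" (480x640 bool, what is visible of it) and "rect" ([left, top, width, height] in pixels, round what is visible of it).
The state is a dict: "clock": time; "joints": joint angles; "qd": joint speeds; "effort": joint torques, N m; "eef_pos": TCP position; "eef_rot": TCP orientation; "wrist_force": force on the tool from outside, world axes, zero at the start; "moment": the same for the moment, N m; "finger_gap": finger opening in mm.
Only numpy, scipy, OpenCV 4.12 (cv2) and the standard library are available. Lean on these libraries where they do the work, as an engineer would, in place of code of your own. Each camera call takes 0.05 s, during which the arm holds its last target. There are 200 camera calls.

### The job

Get the kitchen water filter ready for undoing its valve: first vent it by pulling the sprung red relief knob all the way up to its stop, holding it there for a moment and letting it go back down. Then try the three sockets on the brass hex nut until you find the one that slides fully down over it; stand the ones that do not fit back upright on the worktop. Finish still gripping the fitting socket, seated all the way down on the nut - do not let go of it - and leave the brass coupling and the white bowl beside the sockets where they are.

Things in the scene. Friction and masses are not known exactly. Their poses are not given: they have to be found in the camera images.
- filter: water filter unit, fixed: steel deck 110 mm (x) by 220 mm (y), top 60 mm above the worktop; origin under the deck's centre. On the deck, the hex nut is 50 mm to +y of the centre and the red relief knob 60 mm to -y. Beside it a blue canister, 88 mm wide and 150 mm high, has its axis 175 mm to +y of the centre
- nut (a point): brass hex nut, fixed on the filter's deck, does not turn: 36 mm over its flats, 16 mm high (top 2 mm bevelled), with a 16 mm wide stud standing 4 mm out of it. This point is the nut's centre at its base, on the deck, 60 mm above the worktop; z up. Two facing corners of the hexagon point along x, two flats face along y
- relief_grip (a point): the red round relief knob on the same deck, 30 mm in diameter and 22 mm high on a 14 mm stem; this point is the centre of the red head, at rest 105 mm above the worktop (head from 94 to 116 mm), and rises with it. Grip it from above and pull straight up
- relief (a joint): how far the relief knob is pulled up: 0 = down at rest, 0.025 m = up at its stop. A spring pulls it down with about 2 N at rest and 8 N at the stop; it goes back down by itself when let go
- socket_a: one of three steel sockets alike outside, standing mouth down: round shell 58 mm wide, 40 mm high, with a black tab on top (48 mm along x, 24 mm thick along y, 40 to 76 mm above the mouth; pinch it across y). Origin: centre of the mouth, z up. Inside, a hexagonal opening 24 mm deep, corners along x, two flats parallel to the tab's wide faces. 0.2 to 0.4 kg
- socket_b: second socket; outside and frame as socket_a. The three openings suit nuts of 28, 32 and 36 mm. Which socket has which is not marked or told, and they stand in any order: try them. Too small: it stays on top of the nut, mouth about 14 to 16 mm above the deck. The one that fits (2 mm slack over the flats) slides down until its mouth rests on the deck
- socket_c: third socket; outside and frame as socket_a, opening 28, 32 or 36 mm like the others, not marked. The fitting one enters when centred to about 1 mm and turned to within about 3 degrees of the nut's hexagon (which repeats every 60 degrees)
- coupling: bystander: brass pipe coupling, ring 36 mm wide and 22 mm high, origin under its centre; not part of the job
- dish: bystander: white bowl 110 mm wide, 40 mm high, origin under its centre; not part of the job
There are look-alikes about, which are no part of the job. Leave any pink look-alike of the socket_b alone.

How it is judged (in metres and radians):
On the way, in this order (a step that is already met when the one before it is completed fails the run):
1. the relief knob is pulled up to its stop (above 22 mm of 25) and held a moment (value of joint relief above 0.022 m), for 0.2 s.
2. the relief knob is let back down (value of joint relief below 0.004 m), for 0.1 s.
3. the fitting socket is fully down over the nut (((z of socket_a in the frame of nut below 0.003 m and horizontal distance between socket_a and nut below 0.004 m and angle between socket_a's own z axis and vertical below 0.08 rad) or (z of socket_b in the frame of nut below 0.003 m and horizontal distance between socket_b and nut below 0.004 m and angle between socket_b's own z axis and vertical below 0.08 rad) or (z of socket_c in the frame of nut below 0.003 m and horizontal distance between socket_c and nut below 0.004 m and angle between socket_c's own z axis and vertical below 0.08 rad))), for 0.2 s.
At the end, for the whole second after the job is handed in: Fitting socket gripped (over 8 N), at rest and seated: mouth within 3 mm of the deck, centred within 4 mm, upright within 0.08 rad. The other two stand upright (0.1 rad) on the worktop, at rest, untouched by the fingers; relief knob down (under 4 mm) (value of joint relief below 0.004 m and ((z of socket_a in the frame of nut below 0.003 m and horizontal distance between socket_a and nut below 0.004 m and angle between socket_a's own z axis and vertical below 0.08 rad and contact force between the fingers and socket_a above 8 N and linear speed of each of socket_a, socket_b, socket_c below 0.02 m/s and height (world z) of each of socket_b, socket_c below 0.006 m and angle between each of socket_b, socket_c's own z axis and vertical below 0.1 rad and contact force between the fingers and socket_b below 0.1 N and contact force between the fingers and socket_c below 0.1 N) or (z of socket_b in the frame of nut below 0.003 m and horizontal distance between socket_b and nut below 0.004 m and angle between socket_b's own z axis and vertical below 0.08 rad and contact force between the fingers and socket_b above 8 N and linear speed of each of socket_b, socket_a, socket_c below 0.02 m/s and height (world z) of each of socket_a, socket_c below 0.006 m and angle between each of socket_a, socket_c's own z axis and vertical below 0.1 rad and contact force between the fingers and socket_a below 0.1 N and contact force between the fingers and socket_c below 0.1 N) or (z of socket_c in the frame of nut below 0.003 m and horizontal distance between socket_c and nut below 0.004 m and angle between socket_c's own z axis and vertical below 0.08 rad and contact force between the fingers and socket_c above 8 N and linear speed of each of socket_c, socket_a, socket_b below 0.02 m/s and height (world z) of each of socket_a, socket_b below 0.006 m and angle between each of socket_a, socket_b's own z axis and vertical below 0.1 rad and contact force between the fingers and socket_a below 0.1 N and contact force between the fingers and socket_b below 0.1 N))); the arm keeps its last pose, push and grip.
It fails at once if the brass coupling or the white bowl is shoved more than 30 mm (distance of any of coupling, dish from where it was at the start of the episode above 0.03 m).
It also fails if it takes over 72 s, if anything falls off the work surface, if the arm or the gripper's body presses on something with over 40 N, if the wrist force passes 120 N, or if a joint passes its speed limit or range.

## Working session

There is one attempt and no reset: what is moved stays moved. The work goes in short steps, Python scripts to look and compute and a tool call to move; the robot and the scene stay as the last step left them, time stands still between calls to the robot, and variables do not carry over. Pictures are saved under pics/ and viewed, about 8 in all and at most 12, crops included, and the job is handed in when it is done.

Besides the shell and the picture viewer there is one more tool, called in YAML: its name, and indented under it one key for each argument. send_rows: Moves the arm, as the interface text tells. Its arguments: {"type":"object","properties":{"series":{"type":"array"},"newtons":{"type":"number"}},"required":["series"]}

```bash
mkdir -p pics
cat > h.py <<'E'
import numpy as np, cv2
from cell import manip
def ray(p,u,v):
    f=240/np.tan(np.radians(p['vfov'])/2); T=np.array(p['pose'])
    d=T[:3,:3]@np.array([(u-p['cx'])/f,(v-p['cy'])/f,1]); return T[:3,3],d
def atz(p,u,v,z):
    o,d=ray(p,u,v); return (o+d*(z-o[2])/d[2])
def proj(p,X):
    f=240/np.tan(np.radians(p['vfov'])/2); T=np.array(p['pose'])
    c=T[:3,:3].T@(np.array(X)-T[:3,3]); return f*c[0]/c[2]+p['cx'],f*c[1]/c[2]+p['cy']
def save(p,n): cv2.imwrite('pics/'+n,p['img'][:,:,::-1])
E
python3 - <<'E'
from h import *
for n in ['scene','top']:
    p=manip.camera(n); save(p,n+'0.png'); print(n,p['vfov'],p['cx'],p['cy'],np.round(p['pose'],3).tolist())
    for t in ['filter','relief_grip','socket_a','coupling','dish']:
        for r in manip.find_in(t,p): print(t,np.round(r['rect']),round(r['conf'],2))
print(manip.read_state())
E
```

```text
scene 55.68369597630564 316.4084391300522 233.76169960759728 [[-0.554, 0.509, -0.659, 1069.123], [0.832, 0.324, -0.45, 280.382], [-0.016, -0.798, -0.603, 562.142], [0.0, 0.0, 0.0, 1.0]]
filter [372. 238. 248. 162.] 0.94
relief_grip [416. 236.  20.  25.] 0.67
socket_a [276. 218.  30.  49.] 0.97
socket_a [248. 178.  30.  42.] 0.92
socket_a [202. 174.  33.  40.] 0.87
socket_a [227. 152.  28.  35.] 0.7
socket_a [196. 225.  33.  50.] 0.61
coupling [373. 240. 244. 158.] 0.7
coupling [333. 223.  18.  21.] 0.69
dish [222. 272.  63.  54.] 0.95
top 46.03110316053427 326.8835614876534 243.63590452866833 [[0.015, -0.99, 0.14, 399.072], [-0.999, -0.019, -0.026, -67.504], [0.029, -0.14, -0.99, 1173.637], [0.0, 0.0, 0.0, 1.0]]
filter [ 72. 213. 186.  90.] 0.66
relief_grip [209. 260.  16.  15.] 0.55
socket_a [450. 268.  33.  31.] 0.89
socket_a [460. 319.  38.  30.] 0.85
socket_a [387. 195.  30.  36.] 0.82
socket_a [401. 277.  30.  34.] 0.69
socket_a [336. 240.  25.  27.] 0.64
coupling [311. 295.  21.  21.] 0.69
dish [306. 156.  49.  50.] 0.95
{'clock': 0.6, 'joints': array([ 1.11539824e+00,  2.99897320e-01,  1.52097877e+00, -1.40950222e-06,
        1.32070767e+00, -6.65478677e-02]), 'qd': array([-5.98476773e-04, -3.57393518e-04,  5.41603597e-04, -4.21017556e-04,
        2.13131069e-03, -8.08142287e-06]), 'effort': array([-5.45636303e-04, -5.31491411e+01, -3.52820098e+01,  7.07951467e-02,
        2.13591254e-02, -3.98723486e-06]), 'eef_pos': array([208.4937904 , 508.94699584, 213.45604118]), 'eef_rot': array([3.14158387e+00, 1.95409833e-06, 2.75274278e+00]), 'wrist_force': array([-0.05058287,  0.52032673,  0.03380833]), 'moment': array([ 0.01459063, -0.0070735 , -0.04600386]), 'finger_gap': 94.01466406579051}
```

View pics/scene0.png

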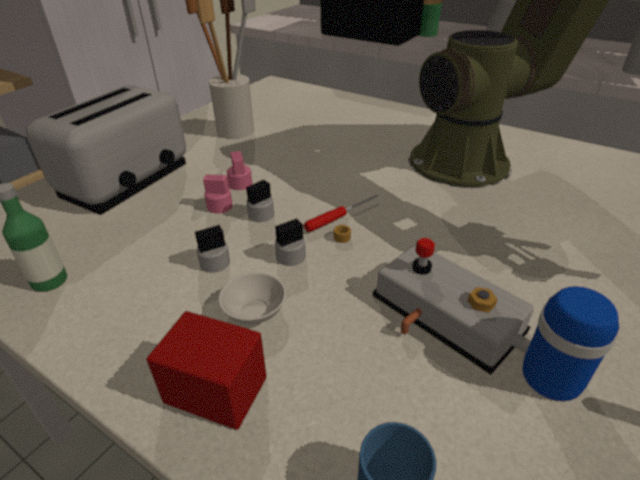

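View pics/top0.png

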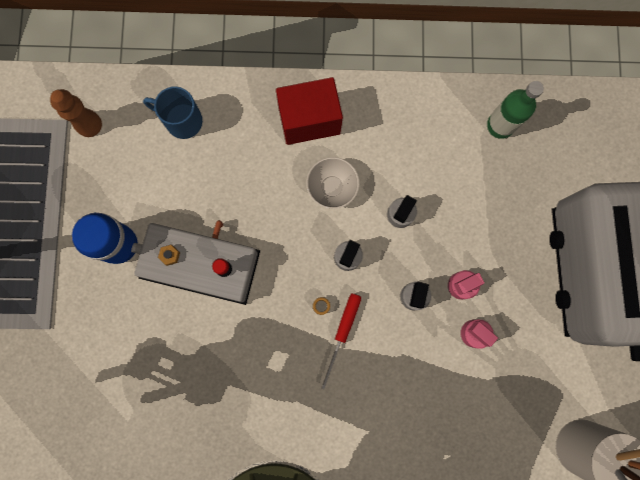

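The scene shows the three grey sockets with black tabs (top view about (348,255), (402,211) and (417,295)) and two pink look-alikes (465,285) and (478,333). The filter deck is at (197,263), with the nut at (169,254) and the knob at (222,267). The coupling is at (321,305) and the bowl at (333,183). Next I fit models to the silhouettes.

```bash
cat >> h.py <<'E'
from scipy.optimize import minimize
def cyl(r,z0,z1,cx=0,cy=0):
    a=np.linspace(0,2*np.pi,40,endpoint=False); return np.array([[cx+r*np.cos(t),cy+r*np.sin(t),z] for z in (z0,z1) for t in a])
def box(sx,sy,z0,z1): return np.array([[x*sx/2,y*sy/2,z] for x in(-1,1) for y in(-1,1) for z in(z0,z1)])
SOCK=[cyl(29,0,40),box(48,24,40,76)]
FILT=[box(110,220,0,60),cyl(44,0,150,0,175),cyl(15,94,116,0,-60),cyl(7,60,94,0,-60)]
def place(pts,q):
    x,y,a=q[:3]; z=q[3] if len(q)>3 else 0
    c,s=np.cos(a),np.sin(a); return np.c_[x+c*pts[:,0]-s*pts[:,1],y+s*pts[:,0]+c*pts[:,1],pts[:,2]+z]
def render(p,parts,q):
    S=4; m=np.zeros((480*S,640*S),np.uint8)
    for b in parts:
        uv=np.array([proj(p,X) for X in place(b,q)])
        h=cv2.convexHull(np.float32((uv+.5)*S*16-8)); cv2.fillPoly(m,[np.int32(np.round(h))],255,shift=4)
    return cv2.resize(m,(640,480),interpolation=cv2.INTER_AREA)/255.
def fit(pm,parts,q0,steps=(12,12,.25)):
    f=lambda q: sum(np.abs(render(p,parts,q)-m).sum() for p,m in pm)
    q0=np.array(q0,float); best=None
    for sg in (1,-1):
        sim=np.vstack([q0]+[q0+np.eye(len(q0))[i]*steps[i]*sg for i in range(len(q0))])
        r=minimize(f,q0,method='Nelder-Mead',options=dict(initial_simplex=sim,xatol=.01,fatol=.2,maxfev=160))
        if best is None or r.fun<best.fun: best=r
    return best.x,best.fun/sum(m.sum() for p,m in pm)
def blob(p,t,X):   # silhouette whose centroid is nearest the projection of X
    u=proj(p,X); L=manip.silhouettes(t,p); 
    if not L: return None
    d=[np.hypot(*(np.argwhere(s['pixels']).mean(0)[::-1]-u)) for s in L]; i=int(np.argmin(d))
    return L[i]['pixels'].astype(float) if d[i]<25 else None
E
cat > m1.py <<'E'
from h import *
S=manip.camera('scene');T=manip.camera('top')
for uv in [(348,255),(402,211),(417,295)]:
    X=atz(T,*uv,45)
    pm=[(p,m) for p in (S,T) if (m:=blob(p,'socket_a',X)) is not None]
    for sel in [pm]+[[k] for k in pm]:
        q,e=min((fit(sel,SOCK,[X[0],X[1],a]) for a in (-.4,.3)),key=lambda r:r[1])
        print(len(sel),np.round(q,3),round(e,3))
X=(atz(T,169,254,78)+atz(T,222,267,116))/2; d=atz(T,169,254,78)-atz(T,222,267,116); print(X,d)
X2=X.copy();X2[2]=60
pm=[]
for p in (S,T):
    L=manip.silhouettes('filter',p); print([(round(s['conf'],2),np.round(s['rect'])) for s in L]); pm.append((p,L[0]['pixels'].astype(float)))
for sel in [pm]+[[k] for k in pm]:
    q,e=fit(sel,FILT,[X[0],X[1],np.arctan2(-d[0],d[1])]); print(np.round(q,3),round(e,3),'nut',q[0]-50*np.sin(q[2]),q[1]+50*np.cos(q[2]))
tiles=[]
for p,m in pm:
    im=p['img'].copy(); im[m>.5,0]=255
    r=(render(p,FILT,q)>.5).astype(np.uint8); c,_=cv2.findContours(r,0,2); cv2.drawContours(im,c,-1,(0,255,0),1)
    x0,y0=(360,220) if p is S else (60,190); w,h=(270,190) if p is S else (220,130)
    tiles.append(cv2.resize(im[y0:y0+h,x0:x0+w],(400,300)))
cv2.imwrite('pics/fit.png',np.hstack(tiles)[:,:,::-1])
E
time python3 m1.py
```

```text
2 [ 5.40002e+02 -1.41939e+02 -3.87000e-01] 0.057
1 [ 5.40116e+02 -1.42214e+02 -2.92000e-01] 0.045
1 [ 5.38981e+02 -1.41141e+02  4.14000e-01] 0.043
1 [ 6.33365e+02 -2.53069e+02 -5.51000e-01] 0.035
1 [ 6.33365e+02 -2.53069e+02 -5.51000e-01] 0.035
2 [ 4.60891e+02 -2.80514e+02 -8.40000e-02] 0.074
1 [ 4.60298e+02 -2.81760e+02 -2.80000e-02] 0.06
1 [ 4.59878e+02 -2.79141e+02 -2.88000e-01] 0.056
[514.61558574 154.82364194  97.        ] [ 27.0811416  109.30174745 -38.        ]
[(0.6, array([373., 238., 248., 165.]))]
[(0.7, array([ 73., 213., 187.,  90.]))]
[ 5.19209e+02  1.62673e+02 -2.15000e-01] 0.113 nut 529.8634316273588 211.5243228240158
[ 5.22477e+02  1.63397e+02 -2.18000e-01] 0.098 nut 533.2999330049571 212.21181171676412
[ 5.15016e+02  1.62556e+02 -2.30000e-01] 0.081 nut 526.3963941707693 211.24384836749903
real	0m49.190s
user	0m49.945s
sys	0m9.289s
```

View pics/fit.png

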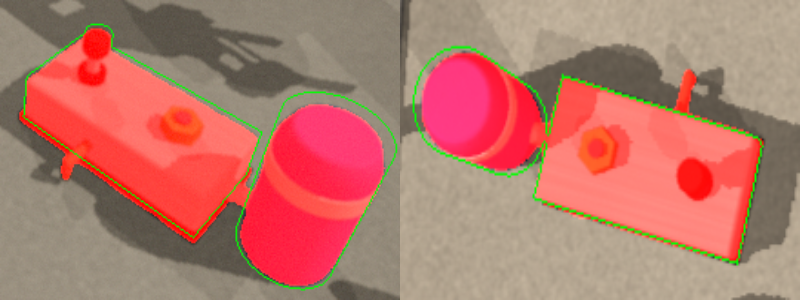

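```bash
cat > m2.py <<'E'
from h import *
S=manip.camera('scene');T=manip.camera('top')
def near(p,X,m,r):
    u,v=proj(p,X); g=np.zeros((480,640),np.uint8); cv2.circle(g,(int(u),int(v)),r,1,-1)
    m=cv2.morphologyEx((m&(g>0)).astype(np.uint8),cv2.MORPH_CLOSE,np.ones((3,3)))
    c,_=cv2.findContours(m,0,2); o=np.zeros_like(m); cv2.drawContours(o,[max(c,key=cv2.contourArea)],-1,1,-1); return o.astype(float)
TAB=[box(48,24,40,76)]
a=np.arange(6)*np.pi/3
NUT=[np.array([[r*np.cos(t),r*np.sin(t),z] for r,z in((20.78,60),(20.78,74),(18.5,76)) for t in a])]
KN=[cyl(15,94,116)]
tiles=[]
def go(name,parts,X,q0,fn,r,steps=(8,8,.2)):
    pm=[]
    for p in (S,T):
        im=p['img'].astype(int); pm.append((p,near(p,X,fn(im),r)))
    for sel in [pm]+[[k] for k in pm]:
        q,e=fit(sel,parts,q0,steps); print(name,np.round(q,3),round(e,3))
        if sel is pm: qq=q
    for p,m in pm:
        im=cv2.resize(p['img'],None,fx=4,fy=4,interpolation=cv2.INTER_NEAREST)
        for mm,c in((m,(255,0,255)),(render(p,parts,qq),(0,255,0))):
            k,_=cv2.findContours((cv2.resize(mm,None,fx=4,fy=4)>.5).astype(np.uint8),0,2); cv2.drawContours(im,k,-1,c,1)
        u,v=[int(4*k) for k in proj(p,X)]; tiles.append(im[v-75:v+75,u-75:u+75])
dark=lambda im: im.max(2)<50
brass=lambda im:(im[...,0]-im[...,2]>45)
red=lambda im:(im[...,0]>110)&(im[...,1]<70)&(im[...,2]<70)
for n,x,y,w in(('s1',540,-142,-.39),('s2',633,-253,-.55),('s3',461,-280.5,-.2)): go(n,TAB,[x,y,58],[x,y,w],dark,20)
go('nut',NUT,[528,211,70],[528,211,-.23],brass,17)
go('knob',KN,[501,102,105],[501,102],red,18,(8,8))
while len(tiles)<10: tiles.append(tiles[0]*0)
cv2.imwrite('pics/fit2.png',np.vstack([np.hstack(tiles[:5]),np.hstack(tiles[5:10])])[:,:,::-1])
# deck only, top and scene
for p in (T,S):
    m=manip.silhouettes('filter',p)[0]['pixels'].copy(); im=p['img'].astype(int)
    o=render(p,[cyl(47,0,150,0,177),box(0,0,0,0)],[515.5,160,-.235])<.5
    kk=(render(p,[cyl(17,60,118,0,-60)],[515.5,160,-.235])<.5)
    w=(o&kk).astype(float)
    sat=im.max(2)-im.min(2); m=m&~((sat>50)); m=cv2.morphologyEx(m.astype(np.uint8),cv2.MORPH_OPEN,np.ones((5,5))).astype(float)
    mm=cv2.morphologyEx(m,cv2.MORPH_CLOSE,np.ones((25,25)))
    f=lambda q:(np.abs(render(p,[box(110,220,0,60)],q)-mm)*w).sum()
    q0=np.array([515.5,160,-.235]); r=min((minimize(f,q0,method='Nelder-Mead',options=dict(initial_simplex=np.vstack([q0,q0+[s*8,0,0],q0+[0,s*8,0],q0+[0,0,s*.06]]),xatol=.01,maxfev=150)) for s in(1,-1)),key=lambda r:r.fun)
    q=r.x;R=lambda d:np.round([q[0]-d*np.sin(q[2]),q[1]+d*np.cos(q[2])],1)
    print('deck',np.round(q,3),round(r.fun/mm.sum(),3),'nut',R(50),'knob',R(-60))
E
python3 m2.py
```

```text
s1 [ 5.38964e+02 -1.42077e+02 -4.00000e-01] 0.218
s1 [ 541.905 -141.234   -0.867] 0.226
s1 [ 5.38452e+02 -1.41628e+02 -4.16000e-01] 0.112
s2 [ 6.32784e+02 -2.54176e+02 -5.71000e-01] 0.21
s2 [ 633.785 -252.441   -0.697] 0.213
s2 [ 6.31514e+02 -2.53053e+02 -5.40000e-01] 0.124
s3 [ 4.59170e+02 -2.80621e+02 -1.70000e-01] 0.203
s3 [ 4.60658e+02 -2.81382e+02  1.26000e-01] 0.222
s3 [ 4.58658e+02 -2.80522e+02 -1.96000e-01] 0.106
nut [ 5.28483e+02  2.12861e+02 -2.19000e-01] 0.11
nut [ 5.29554e+02  2.11932e+02 -1.43000e-01] 0.097
nut [ 5.28840e+02  2.13765e+02 -2.22000e-01] 0.103Traceback (most recent call last):
  File "m2.py", line 29, in <module>
    go('knob',KN,[501,102,105],[501,102],red,18,(8,8))
    ~~^^^^^^^^^^^^^^^^^^^^^^^^^^^^^^^^^^^^^^^^^^^^^^^^
  File "m2.py", line 17, in go
    q,e=fit(sel,parts,q0,steps); print(name,np.round(q,3),round(e,3))
        ~~~^^^^^^^^^^^^^^^^^^^^
  File "h.py", line 32, in fit
    r=minimize(f,q0,method='Nelder-Mead',options=dict(initial_simplex=sim,xatol=.01,fatol=.2,maxfev=160))
    res = _minimize_neldermead(fun, x0, args, callback, bounds=bounds,
                               **options)
    fsim[k] = func(sim[k])
              ~~~~^^^^^^^^
    fx = function(np.copy(x), *(wrapper_args + args))
  File "h.py", line 28, in <lambda>
    f=lambda q: sum(np.abs(render(p,parts,q)-m).sum() for p,m in pm)
                ~~~^^^^^^^^^^^^^^^^^^^^^^^^^^^^^^^^^^^^^^^^^^^^^^^^^
  File "h.py", line 28, in <genexpr>
    f=lambda q: sum(np.abs(render(p,parts,q)-m).sum() for p,m in pm)
                           ~~~~~~^^^^^^^^^^^
  File "h.py", line 24, in render
    uv=np.array([proj(p,X) for X in place(b,q)])
                                    ~~~~~^^^^^
  File "h.py", line 19, in place
    x,y,a=q[:3]; z=q[3] if len(q)>3 else 0
    ^^^^^
ValueError: not enough values to unpack (expected 3, got 2)
```

```bash
sed -i "s/x,y,a=q\[:3\]/x,y,a=(list(q)+[0])[:3]/" h.py; sed -i "s/p),m in(/&/; s/^for n,x,y,w in(/&/" m2.py; python3 m2.py | grep -v '^s'
```

```text
nut [ 5.28395e+02  2.13052e+02 -2.08000e-01] 0.112
nut [ 5.28654e+02  2.12054e+02 -1.38000e-01] 0.1
nut [ 5.28186e+02  2.13634e+02 -1.42000e-01] 0.101
knob [502.581 105.896] 0.966
knob [496.379 104.337] 1.332
knob [501.216 106.792] 0.542
deck [ 5.15301e+02  1.62999e+02 -2.26000e-01] 0.034 nut [526.5 211.7] knob [501.9 104.5]Traceback (most recent call last):
  File "m2.py", line 34, in <module>
    m=manip.silhouettes('filter',p)[0]['pixels'].copy(); im=p['img'].astype(int)
      ~~~~~~~~~~~~~~~~~~~~~~~~~~~~~^^^
IndexError: list index out of range
```

View pics/fit2.png

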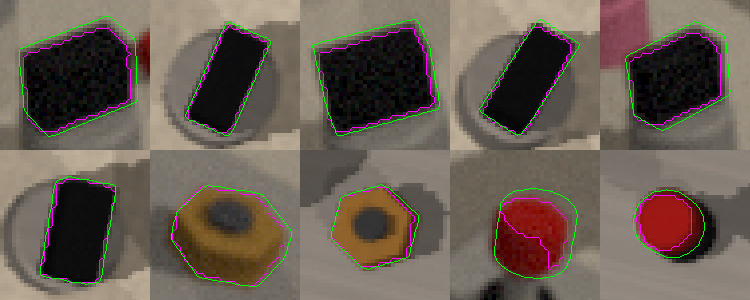

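The overlay shows good fits for the tabs and the nut. The knob's red mask was only partial, so I take the knob position from the deck fit: nut about (527.8,212.3), yaw −0.22, knob about (502,105).

```bash
cat > go.py <<'E'
import sys
from cell import manip
import numpy as np
def to(x,y,z,yaw):
    s=manip.read_state(); p=s['eef_pos']; a=s['eef_rot'][2]; d=np.array([x,y,z])-p
    r=(a-yaw+np.pi)%(2*np.pi)-np.pi
    print('move',np.round([d[0]*np.cos(a)+d[1]*np.sin(a),d[0]*np.sin(a)-d[1]*np.cos(a),-d[2],np.degrees(r)],1),'at',np.round(p,1),round(a,4),'F',np.round(s['wrist_force'],1),'gap',round(s['finger_gap'],1),'t',s['clock'])
if __name__=='__main__': to(*map(float,sys.argv[1:5]))
E
python3 go.py 502 105 170 2.916
```

```text
move [-424.7 -262.5   43.4   -9.4] at [208.5 508.9 213.4] 2.7528 F [-0.7 -0.4 -0.3] gap 94.0 t 1.4
```

send_rows:
  series:
    - [[0.8,-30,-18,0,-1],[0.8,-70,-42,0,-2],[0.8,-110,-67,0,-3],[0.8,-150,-92,0,-4],[0.8,-190,-117,0,-5],[0.8,-230,-142,0,-6],[0.8,-270,-167,0,-7],[0.8,-310,-192,0,-8],[0.8,-350,-217,5,-9],[0.8,-385,-239,15,-9.4]]

```text
clock: 2.4
eef_pos: [475.5, 139.9, 199.0]
eef_rot: [3.141, 0.002, 2.917]
wrist_force: [1.5, 0.7, 1.0]
finger_gap: 75.1
```

send_rows:
  series:
    - [[0.8,-20,-12,10,0],[0.8,-30,-20,20,0],[0.8,-34,-30,28,0],[0.8,-34,-30,28,0]]

```text
clock: 2.8
eef_pos: [499.8, 104.6, 169.3]
eef_rot: [-3.141, -0.002, 2.916]
wrist_force: [-0.5, 0.1, 0.7]
finger_gap: 74.9
```

```bash
python3 go.py 502 105 95 2.916
```

```text
move [-2.   0.9 74.3  0. ] at [499.8 104.6 169.3] 2.9165 F [-0.5  0.1  0.7] gap 74.9 t 2.8
```

send_rows:
  series:
    - [[0.8,-2,1,15,0],[0.8,-2,1,35,0],[0.8,-2,1,55,0],[0.8,-2,1,70,0],[0.8,-2,1,74,0],[0.8,-2,1,74,0],[0.5,-2,1,74,0],[0.3,-2,1,74,0],[0.1,-2,1,74,0],[0.1,-2,1,74,0]]
  newtons: 30

```text
clock: 3.8
eef_pos: [502.9, 105.6, 96.8]
eef_rot: [3.141, 0.001, 2.917]
wrist_force: [-0.2, 0.2, 0.2]
finger_gap: 46.5
```

send_rows:
  series:
    - [[0.1,0,0,0,0],[0.1,0,0,0,0],[0.1,0,0,0,0]]

```text
clock: 4.1
eef_pos: [502.9, 106.0, 96.6]
eef_rot: [3.141, 0.0, 2.917]
wrist_force: [1.0, 4.2, 0.5]
finger_gap: 28.8
```

send_rows:
  series:
    - [[0.1,0,0,-4,0],[0.1,0,0,-9,0],[0.1,0,0,-14,0],[0.1,0,0,-19,0],[0.1,0,0,-23,0],[0.1,0,0,-26,0],[0.1,0,0,-26,0],[0.1,0,0,-26,0],[0.1,0,0,-26,0],[0.1,0,0,-26,0]]

```text
clock: 5.1
eef_pos: [502.8, 105.9, 121.7]
eef_rot: [3.141, -0.0, 2.917]
wrist_force: [5.0, 4.6, -10.0]
finger_gap: 29.0
```

Run:
```python
from h import *
s=manip.read_state(); print(s['wrist_force'],s['eef_pos'],s['finger_gap'])
p=manip.camera('scene')
im=cv2.resize(p['img'][200:340,360:560],(800,560),interpolation=cv2.INTER_CUBIC)
cv2.imwrite('pics/knob.png',im[:,:,::-1])
```

```text
[ 4.99055085  4.57694497 -9.95074791] [502.78619818 105.94773645 121.67529423] 29.01073239886283
```

View pics/knob.png

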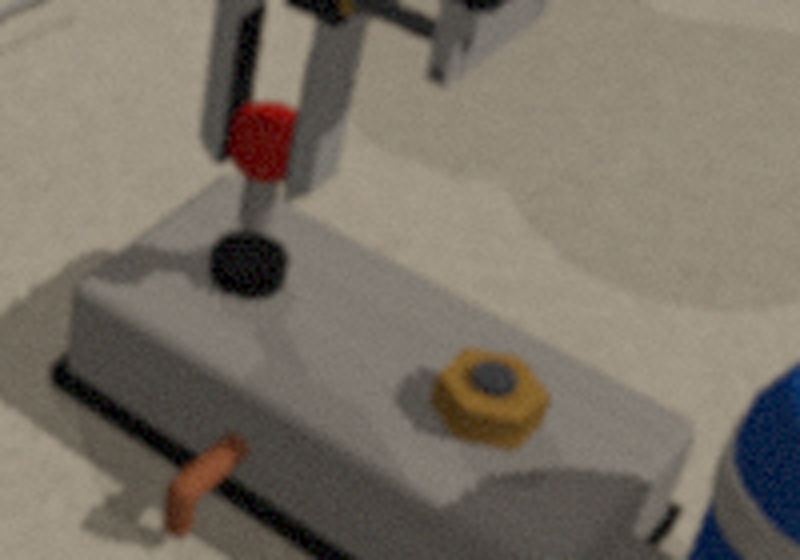

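The knob is gripped and raised by about 25 mm with a 10 N pull, so it is at the stop. Now I lower it and let go.

send_rows:
  series:
    - [[0.1,0,0,6,0],[0.1,0,0,13,0],[0.1,0,0,20,0],[0.1,0,0,25,0],[0.1,0,0,26,0],[0.8,0,0,26,0],[0.8,0,0,26,0],[0.8,0,0,26,0],[0.8,0,0,26,0],[0.8,0,0,10,0]]

```text
clock: 6.15
eef_pos: [501.9, 105.3, 111.1]
eef_rot: [-3.14, -0.003, 2.917]
wrist_force: [0.5, 0.2, 0.1]
finger_gap: 65.8
```

send_rows:
  series:
    - [[0.8,0,0,-20,0],[0.8,0,0,-50,0],[0.8,0,0,-60,0]]

```text
clock: 6.45
eef_pos: [503.6, 105.6, 175.0]
eef_rot: [3.14, 0.003, 2.917]
wrist_force: [0.4, 0.1, 0.3]
finger_gap: 74.9
```

```bash
python3 go.py 539 -142 120 2.742
```

```text
move [ -89.7 -233.5   55.    10. ] at [503.6 105.6 175. ] 2.9169 F [0.4 0.1 0.3] gap 74.9 t 6.45
```

send_rows:
  series:
    - [[0.8,-9,-23,0,1],[0.8,-24,-62,0,3],[0.8,-40,-102,0,5],[0.8,-56,-142,10,7],[0.8,-72,-182,25,9],[0.8,-83,-215,40,10],[0.7,-90,-233.5,55,10],[0.7,-90,-233.5,55,10],[0.7,-90,-233.5,55,10]]

```text
clock: 7.35
eef_pos: [538.2, -141.9, 117.0]
eef_rot: [3.142, -0.001, 2.742]
wrist_force: [-0.5, 0.2, -0.7]
finger_gap: 65.8
```

```bash
python3 go.py 539.3 -142 51 2.742
```

```text
move [-1.1  0.3 66.  -0. ] at [ 538.2 -141.9  117. ] 2.7417 F [-0.5  0.2 -0.7] gap 65.8 t 7.35
```

send_rows:
  series:
    - [[0.7,-1,0,15,0],[0.7,-1,0,35,0],[0.7,-1,0,55,0],[0.7,-1,0,64,0],[0.7,-1,0,66,0],[0.6,-1,0,66,0],[0.4,-1,0,66,0],[0.2,-1,0,66,0],[0.1,-1,0,66,0],[0.1,-1,0,66,0]]
  newtons: 30

```text
clock: 8.35
eef_pos: [539.5, -142.6, 51.7]
eef_rot: [3.142, 0.0, 2.742]
wrist_force: [-0.3, -1.2, 0.2]
finger_gap: 29.2
```

send_rows:
  series:
    - [[0.1,0,0,0,0],[0.1,0,0,0,0],[0.1,0,0,0,0],[0.1,0,0,-10,0],[0.1,0,0,-30,0],[0.1,0,0,-60,0],[0.1,0,0,-90,0],[0.1,0,0,-105,0],[0.1,0,0,-105,0],[0.1,0,0,-105,0]]

```text
clock: 9.35
eef_pos: [539.1, -142.5, 156.0]
eef_rot: [-3.142, -0.001, 2.742]
wrist_force: [0.0, -0.9, -2.6]
finger_gap: 23.9
```

```bash
python3 go.py 527.8 212.3 155 2.9216
```

```text
move [148.4 322.5   1.  -10.3] at [ 539.1 -142.5  156. ] 2.7422 F [ 0.  -0.9 -2.6] gap 23.9 t 9.35
```

send_rows:
  series:
    - [[0.1,5,10,-15,0],[0.1,17,35,-30,-1],[0.1,33,71,-35,-2],[0.1,50,108,-35,-3.5],[0.1,67,145,-35,-5],[0.1,84,182,-35,-6.5],[0.1,101,219,-35,-8],[0.1,118,256,-35,-9.5],[0.1,134,290,-35,-10.3],[0.1,144,313,-30,-10.3]]

```text
clock: 10.35
eef_pos: [527.6, 204.8, 187.0]
eef_rot: [3.141, -0.0, 2.924]
wrist_force: [0.0, -0.5, -2.6]
finger_gap: 23.6
```

send_rows:
  series:
    - [[0.1,4.4,9.5,10,0],[0.1,4.4,9.5,25,0],[0.1,4.4,9.5,31,0],[0.1,4.4,9.5,31,0],[0.1,4.4,9.5,31,0]]

```text
clock: 10.85
eef_pos: [526.4, 211.7, 155.9]
eef_rot: [3.142, 0.0, 2.921]
wrist_force: [0.9, -0.8, -2.3]
finger_gap: 23.8
```

```bash
python3 go.py 527.8 212.3 140 2.9216
cat > m3.py <<'E'
from h import *
s=manip.read_state(); e=s['eef_pos']; z=e[2]-51.7
S=manip.camera('scene');T=manip.camera('top')
q0=[e[0],e[1],s['eef_rot'][2]-np.pi]; tiles=[]
for p in (S,T):
    m=blob(p,'socket_a',[e[0],e[1],z+40]); print('found',m is not None)
    im=cv2.resize(p['img'],None,fx=4,fy=4,interpolation=cv2.INTER_CUBIC)
    sh=[cyl(29,z,z+40)]
    for q,c in((q0,(0,255,0)),):
        k,_=cv2.findContours((cv2.resize(render(p,sh,q),None,fx=4,fy=4)>.5).astype(np.uint8),0,2); cv2.drawContours(im,k,-1,c,1)
    for o in (0,np.pi/3): pass
    u,v=[int(4*k) for k in proj(p,[e[0],e[1],z+20])]; tiles.append(cv2.resize(im[v-140:v+140,u-180:u+180],(400,311)))
    if m is not None:
        g=(render(p,[cyl(31,z,z+41)],q0)>.5)|(m<.5)  # weight: only shell region
        mm=m*(render(p,[cyl(40,z-5,z+41)],q0)>.5)
        qq,er=fit([(p,m)],[cyl(29,z,z+40)],q0[:2],(6,6)); print(np.round(qq,2),round(er,3),'tcp',np.round(e,2))
cv2.imwrite('pics/'+__import__('sys').argv[1],np.hstack(tiles)[:,:,::-1])
E
python3 m3.py hold1.png
```

```text
move [-1.3  0.9 15.9 -0. ] at [526.4 211.7 155.9] 2.9213 F [ 0.9 -0.8 -2.3] gap 23.8 t 10.85
found True
[526.84 210.68] 0.252 tcp [526.37 211.65 155.88]
found False
```

View pics/hold1.png

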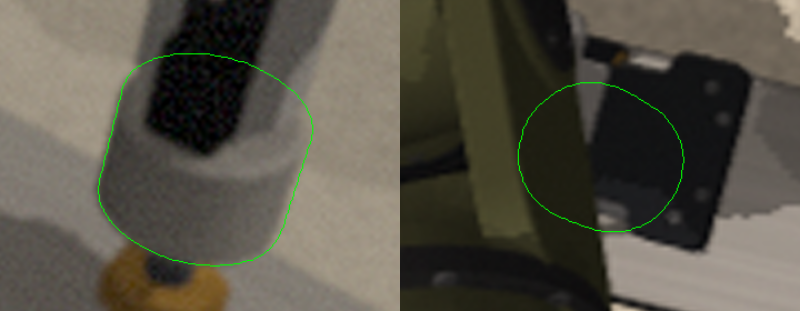

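send_rows:
  series:
    - [[0.1,-1.5,1.3,8,0],[0.1,-1.5,1.3,16,0],[0.1,-1.5,1.3,22,0],[0.1,-1.5,1.3,25,0],[0.1,-1.5,1.3,27,0],[0.1,-1.5,1.3,28,0],[0.1,-1.5,1.3,29,0],[0.1,-1.5,1.3,30,0],[0.1,-1.5,1.3,31,0],[0.1,-1.5,1.3,31,0]]

```text
clock: 12.05
eef_pos: [528.5, 213.0, 127.4]
eef_rot: [3.141, 0.002, 2.922]
wrist_force: [-10.5, -3.6, 23.8]
finger_gap: 23.9
```

```bash
python3 go.py 528 212.7 120 2.9216
```

```text
move [ 0.4 -0.4  7.4  0. ] at [528.5 213.  127.4] 2.9221 F [-10.5  -3.6  23.8] gap 23.9 t 12.05
```

send_rows:
  series:
    - [[0.1,0,0,-1,0],[0.1,1.5,0,-1,0],[0.1,1.5,1.5,-1,0],[0.1,0,1.5,-1,0],[0.1,-1.5,1.5,-1,0],[0.1,-1.5,0,-1,0],[0.1,-1.5,-1.5,-1,0],[0.1,0,-1.5,-1,0],[0.1,1.5,-1.5,-1,0],[0.1,0,0,-1,0]]
  newtons: 45

```text
clock: 13.05
eef_pos: [528.6, 212.8, 127.5]
eef_rot: [3.141, 0.003, 2.922]
wrist_force: [-8.8, -6.0, 16.0]
finger_gap: 23.6
```

send_rows:
  series:
    - [[0.1,0,0,1,3],[0.1,1,0,1,3],[0.1,0,1,1,3],[0.1,-1,0,1,3],[0.1,0,-1,1,3],[0.1,0,0,1,-3],[0.1,1,0,1,-3],[0.1,0,1,1,-3],[0.1,-1,0,1,-3],[0.1,0,0,1,0]]

```text
clock: 14.05
eef_pos: [529.6, 213.6, 127.4]
eef_rot: [3.138, 0.005, 2.922]
wrist_force: [1.9, 0.0, 15.0]
finger_gap: 23.6
```

It won't drop in, so this socket looks too small. I return it to its spot.

send_rows:
  series:
    - [[0.1,0,0,-10,0],[0.1,0,0,-30,0],[0.1,0,0,-48,0],[0.1,-5,-10,-60,0],[0.1,-15,-30,-62,0],[0.1,-15,-60,-62,1],[0.1,-20,-95,-62,3],[0.1,-30,-130,-62,5],[0.1,-40,-165,-62,7],[0.1,-55,-205,-62,9]]

```text
clock: 15.05
eef_pos: [536.6, -0.9, 186.6]
eef_rot: [-3.142, -0.0, 2.765]
wrist_force: [0.1, 0.3, -2.9]
finger_gap: 24.0
```

```bash
python3 go.py 539.3 -142 53 2.742
```

```text
move [ -54.5 -130.2  133.6    1.3] at [536.6  -0.9 186.6] 2.7646 F [ 0.1  0.3 -2.9] gap 24.0 t 15.05
```

send_rows:
  series:
    - [[0.1,-14,-33,5,1.3],[0.1,-30,-70,20,1.3],[0.1,-43,-104,45,1.3],[0.1,-53,-125,75,1.3],[0.1,-54.5,-130,100,1.3],[0.1,-54.5,-130,118,1.3],[0.1,-54.5,-130,127,1.3],[0.1,-54.5,-130,130,1.3],[0.1,-54.5,-130,130,1.3]]

```text
clock: 15.95
eef_pos: [540.0, -140.1, 56.9]
eef_rot: [-3.142, 0.0, 2.743]
wrist_force: [-0.5, 0.9, -1.9]
finger_gap: 24.4
```

```bash
python3 go.py 539.3 -142 51.5 2.742
```

```text
move [-0.1 -2.   5.4  0. ] at [ 540.  -140.1   56.9] 2.7428 F [-0.5  0.9 -1.9] gap 24.4 t 15.95
```

send_rows:
  series:
    - [[0.1,0,0,2,0],[0.1,0,0,4,0],[0.1,0,0,5,0],[0.1,0,0,5.5,0],[0.1,0,0,5.5,0]]

```text
clock: 16.45
eef_pos: [540.0, -140.0, 51.6]
eef_rot: [3.142, 0.001, 2.742]
wrist_force: [-2.4, 2.1, 5.4]
finger_gap: 23.7
```

send_rows:
  series:
    - [[0.4,0,0,0,0],[0.6,0,0,0,0],[0.6,0,0,0,0],[0.6,0,0,-15,0],[0.6,0,0,-45,0],[0.7,0,0,-70,0],[0.7,0,0,-70,0]]

```text
clock: 17.15
eef_pos: [541.5, -140.5, 125.4]
eef_rot: [3.141, 0.006, 2.742]
wrist_force: [0.2, -0.1, -0.3]
finger_gap: 65.3
```

```bash
python3 go.py 460 -280.7 120 2.952
```

```text
move [  20.6 -160.8    5.4  -12. ] at [ 541.5 -140.5  125.4] 2.7424 F [ 0.2 -0.1 -0.3] gap 65.3 t 17.15
```

send_rows:
  series:
    - [[0.7,2,-16,0,-1],[0.7,6,-50,0,-4],[0.7,11,-88,0,-7],[0.7,16,-125,0,-10],[0.7,20,-150,5,-12],[0.7,20.6,-161,10,-12],[0.7,20.6,-161,15,-12],[0.7,20.6,-161,15,-12]]

```text
clock: 17.95
eef_pos: [458.4, -279.4, 105.1]
eef_rot: [3.141, -0.001, 2.951]
wrist_force: [0.1, 0.3, -0.2]
finger_gap: 66.3
```

```bash
python3 go.py 459.7 -280.8 51.3 2.952
python3 - <<'E'
from h import *
T=manip.camera('scene'); im=cv2.resize(T['img'][130:300,170:370],(800,680))[:600]; cv2.imwrite('pics/ck.png',im[:,:,::-1])
E
```

```text
move [-1.5 -1.1 53.8 -0. ] at [ 458.4 -279.4  105.1] 2.9512 F [ 0.1  0.3 -0.2] gap 66.3 t 17.95
```

View pics/ck.png

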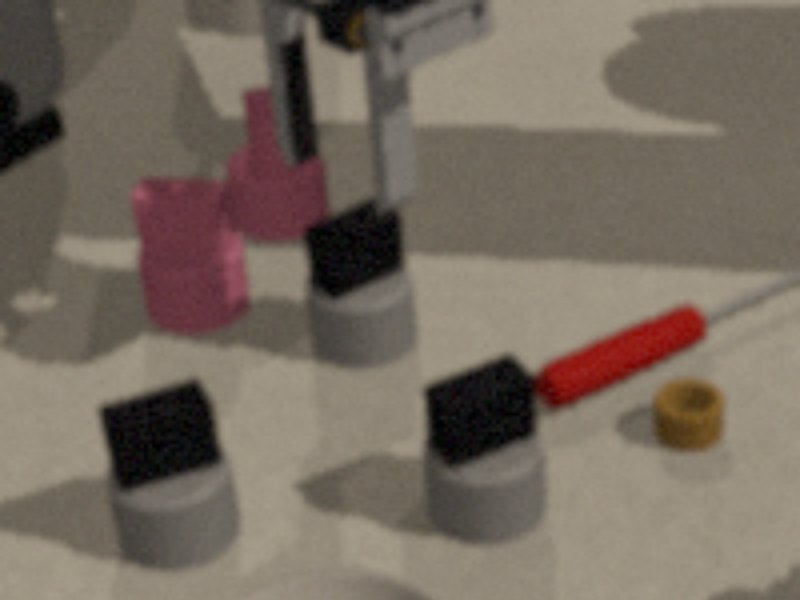

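Socket 1 stands upright at crop (485,450), and the gripper is above socket 3 with its tab between the fingers. The pink ones are clear.

send_rows:
  series:
    - [[0.7,-1.5,-1,15,0],[0.7,-1.5,-1,32,0],[0.7,-1.5,-1,46,0],[0.7,-1.5,-1,52.5,0],[0.6,-1.5,-1,53.5,0],[0.4,-1.5,-1,53.5,0],[0.2,-1.5,-1,53.5,0],[0.1,-1.5,-1,53.5,0],[0.1,-1.5,-1,53.5,0],[0.1,-1.5,-1,53.5,0]]
  newtons: 30

```text
clock: 19.0
eef_pos: [459.7, -281.5, 52.7]
eef_rot: [3.142, 0.0, 2.952]
wrist_force: [-0.6, 1.3, 2.3]
finger_gap: 23.8
```

send_rows:
  series:
    - [[0.1,0,0,0,0],[0.1,0,0,0,0],[0.1,0,0,0,0],[0.1,0,0,-10,0],[0.1,0,0,-30,0],[0.1,0,0,-60,0],[0.1,0,0,-95,0],[0.1,0,0,-130,0],[0.1,0,0,-138,0],[0.1,0,0,-138,0]]
  newtons: 45

```text
clock: 20.0
eef_pos: [459.7, -281.7, 190.9]
eef_rot: [-3.141, 0.001, 2.952]
wrist_force: [0.7, 1.0, -3.4]
finger_gap: 23.7
```

```bash
python3 go.py 528 212.7 150 2.9216
```

```text
move [ 26.2 498.5  40.9   1.7] at [ 459.7 -281.7  190.9] 2.9517 F [ 0.7  1.  -3.4] gap 23.7 t 20.0
```

send_rows:
  series:
    - [[0.1,1,15,0,0],[0.1,3,50,0,0],[0.1,5,95,0,0],[0.1,8,143,0,1],[0.1,10,191,0,1.7],[0.1,13,239,0,1.7],[0.1,15,287,0,1.7],[0.1,18,335,0,1.7],[0.1,20,383,0,1.7],[0.1,23,430,0,1.7]]

```text
clock: 21.0
eef_pos: [516.9, 147.6, 188.4]
eef_rot: [-3.14, -0.003, 2.923]
wrist_force: [1.2, -0.1, -3.2]
finger_gap: 23.5
```

send_rows:
  series:
    - [[0.1,1.6,32,0,0],[0.1,3,57,0,0],[0.1,3.3,67,8,0],[0.1,3.3,68.5,25,0],[0.1,3.3,68.5,40,0],[0.1,3.3,68.5,50,0],[0.1,3.3,68.5,50,0],[0.1,3.3,68.5,50,0]]

```text
clock: 21.8
eef_pos: [529.7, 212.4, 140.3]
eef_rot: [-3.141, -0.0, 2.922]
wrist_force: [0.5, -0.5, -2.4]
finger_gap: 23.5
```

```bash
python3 go.py 528.2 212.8 128 2.9216; python3 m3.py hold2.png
```

```text
move [ 1.6  0.1 12.3  0. ] at [529.7 212.4 140.3] 2.9218 F [ 0.5 -0.5 -2.4] gap 23.5 t 21.8
found True
[530.63 210.93] 0.271 tcp [529.72 212.38 140.34]
found False
```

send_rows:
  series:
    - [[0.1,1.6,0,5,0],[0.1,1.6,0,8,0],[0.1,1.6,0,10,0],[0.1,1.6,0,11,0],[0.1,1.6,0,12,0],[0.1,1.6,0,13,0],[0.1,1.6,0,14,0],[0.1,1.6,0,15,0],[0.1,1.6,0,15,0]]

```text
clock: 22.9
eef_pos: [528.4, 213.0, 125.4]
eef_rot: [3.141, 0.0, 2.922]
wrist_force: [1.7, 0.2, -4.0]
finger_gap: 23.5
```

```bash
python3 go.py 528.2 212.8 120 2.9216
```

```text
move [ 0.2 -0.2  5.4  0. ] at [528.4 213.  125.4] 2.922 F [ 1.7  0.2 -4. ] gap 23.5 t 22.9
```

No contact at 125.4 mm, below the nut-top contact height of 127.4 mm, so this one is entering. I continue down.

send_rows:
  series:
    - [[0.1,0,0,2,0],[0.1,0,0,4,0],[0.1,0,0,6,0],[0.1,0,0,8,0],[0.1,0,0,10,0],[0.1,0,0,11.5,0],[0.1,0,0,13,0],[0.1,0,0,14,0],[0.1,0,0,14,0],[0.1,0,0,14,0]]

```text
clock: 23.9
eef_pos: [528.5, 213.1, 112.7]
eef_rot: [3.141, 0.001, 2.922]
wrist_force: [-2.2, -0.6, 8.8]
finger_gap: 24.2
```

```bash
python3 go.py 528.2 212.8 112 2.9216
```

```text
move [ 0.3 -0.3  0.7  0. ] at [528.5 213.1 112.7] 2.9222 F [-2.2 -0.6  8.8] gap 24.2 t 23.9
```

send_rows:
  series:
    - [[0.1,0,0,0.5,0],[0.1,0,0,0.5,0],[0.1,0,0,0.5,0],[0.1,0,0,0.5,0],[0.1,0,0,0.5,0]]

```text
clock: 24.4
eef_pos: [528.5, 213.1, 112.6]
eef_rot: [3.141, 0.001, 2.922]
wrist_force: [-4.0, -2.3, 14.2]
finger_gap: 23.9
```

Run:
```python
from h import *
s=manip.read_state(); print(s['eef_pos'],s['wrist_force'],s['finger_gap'],np.abs(s['qd']).max())
T=manip.camera('scene'); im=cv2.resize(T['img'][140:420,170:590],(798,532)); cv2.imwrite('pics/end.png',im[:,:,::-1])
```

```text
[528.53677122 213.06442441 112.62770969] [-3.96282731 -2.33886167 14.16093392] 23.901424693435192 0.00170390167490194
```

View pics/end.png

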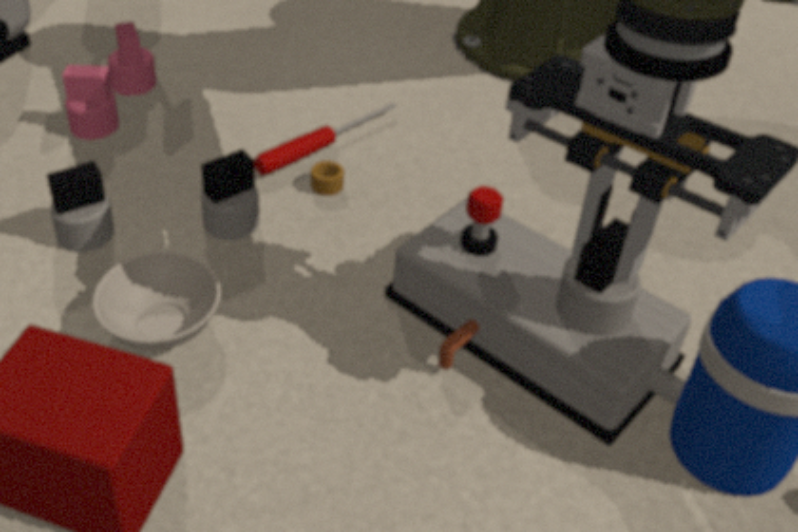

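The held socket sits on the deck over the nut (crop (597,300)), and the knob is down at (483,215). The other two sockets stand upright at (80,205) and (230,195), and the bowl and coupling are in place. I hand the job in.

```bash
python3 -c "
from cell import manip; print(manip.sign_off())"
```

```text
the job is handed in; nothing more can be done
None
```

The job is handed in at about 24 s of the 72 s allowed; the hand-in reported no verdict, so the results below are my own checks.

- **Relief knob:** I pulled it up about 25 mm, where the pull read 10 N, more than the spring's 8 N at the stop. I held it there, lowered it and let go. The last picture shows it back down.
- **First socket:** it stayed about 16 mm above the deck, even after I pressed lightly while shifting it up to 1.5 mm and turning it up to 3°. I took it as too small and stood it back upright on its spot.
- **Second socket:** it slid down over the nut without resistance. It is still gripped with 45 N and pressed down with about 14 N. By the arm's reading its mouth is at deck height, about 60 mm.
- **Third socket:** I left it untouched, since the fitting one was already found.
- **Last check:** the final scene picture shows the two spare sockets upright, and the bowl, the coupling and the pink look-alikes where they were.

**Checks that failed or disagreed:**
- The top camera could not see the held socket because the arm was in the way.
- The scene camera and the arm differed by 1 to 2 mm on where the held socket was.
- My colour mask for the knob caught only part of it, so I took the knob's position from the fit of the deck instead.

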